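# Find the high spot of a cake turntable and lock it there

## Robot

A 7-joint arm with a two-finger parallel gripper is mounted at the origin on a cart in front of the work surface, level with it; the furniture and walls round the work are solid. World frame = base frame: x ahead of the robot, y to its left, z up, the work surface at z = 0. Lengths are in m, angles in rad, forces in N, time in s.
With the tool pointing down it reaches from about 0.4 to 0.875 m from the base axis. Payload 19.3 kg.
Tool frame: the origin (TCP) lies midway between the tips of the shut fingers; the grasp point (between the pads) lies 19 mm behind it; z points along the fingers, y is the line along which they close (so a half turn about z gives the same grasp; the last joint's range is limited). The gripper opens to 85 mm and grips with 20 to 120 N. Pads are 22 mm wide; open, the fingers measure 114 mm over their backs; the gripper's body (76 mm by 85 mm) begins 54 mm behind the grasp point. The pads swing forward as they close: fully open they stand 13 mm farther back than shut.
Start: joints at [-1.275, 0.521, -0.036, 1.599, 0.021, 1.021, -0.113], TCP at [0.224, 0.584, 0.231] pointing down, gripper open.
Joint ranges: [-2.91, 2.91], [-0.3, 2.13], [-1.5, 1.42], [0.17, 2.43], [-1.26, 4.41], [0.16, 1.93], [-2.52, 2.52]. Speed limits (rad/s): [1.89, 1.89, 2.39, 2.39, 3.01, 3.01, 3.01].

## Interface

Orientations are given as [roll, pitch, yaw] about the fixed x, y, z axes, in that order (R = Rz(yaw) Ry(pitch) Rx(roll)).
In Python, from workcell import * gives the robot as it stands. The module is installed in compiled form; this text tells all that it offers.
- The arm moves only by the tool play_rows, never from a script. Its argument "deltas" is a list of rows, each a list of 7 numbers: the shift along the tool's x, y, z in units of 500 mm (1.0 is 500 mm), then the turn, a rotation vector about the tool's x, y, z in units of 120 degrees (1.0 is 120 degrees), then the closure, from 0 (fully open) to 1 (shut). A call has 1 to 10 rows; each row is the pose to reach, as a shift and turn from the pose commanded when the call began, along the tool's axes at that moment; what a row does not reach only later rows make up. A row lasts 1/10 s, in which the tool goes at most 50 mm and 8.59 degrees, less where a joint would pass 70% of its speed; a pose out of reach is approached as far as the arm can. A call with a number of a shift or a turn outside -1 to 1 is refused whole. A call with a gripper value outside its range is refused whole. The fingers move at their own pace and stop on an object; "newtons" is the grip in N (left out, the last holds). Time passes only in rows, so rows that repeat a pose let the fingers close. It gives the time, the measured TCP pose, the force, the opening and the grip force at its end, in the units of the state.
- observe(): the state, without advancing time (a new reading comes with each control period).
- grab_frame(name): name is "scene" or "top" or "wrist"; returns the picture (480x640x3 uint8, red, green, blue); there is no depth.
- get_calibration(name): a dict with "fovy" (degrees; the focal length in pixels is half the picture's height over the tangent of half this angle, whatever the lens; pixels are square), "cx", "cy" (the principal point, pixels), "xyz" and "rotation" of the camera in the world. Camera axes: x right, y down, z forward; pixel columns grow to the right and rows downward; lengths in m; the calibration is good to about 2 mm. A picture is of the moment at which its call begins: read the wrist's pose just before it. get_calibration takes no time and is no camera call; for the wrist camera it gives the pose at the moment of the call.
- job_done(): hands the job in; it is judged then, once.
The state is a dict: "clock": time; "qpos": joint angles; "qd": joint speeds; "joint_efforts": joint torques, N m; "position": TCP position; "tool_rot": TCP orientation; "force": force on the tool from outside, world axes, zero at the start; "moment": the same for the moment, N m; "grip_width": finger opening in m; "finger_force": force on a finger pad.
Only numpy, scipy, OpenCV 4.12 (cv2) and the standard library are available. Lean on these libraries where they do the work, as an engineer would, in place of code of your own. Each camera call takes 0.05 s, during which the arm holds its last target. There are 200 camera calls.

## Task

The rim under this cake turntable has worn out of round. Turn the plate slowly and gently by its black knob until you feel its one high spot ride up under the sprung pointer, stop with the very top of the high spot at the pointer, then set the brake fully over with the red-tipped lever so that it stays there. Turn it by the knob only, do not touch the blue pointer, and leave everything else on the worktop where it is.

Things in the scene. Friction and masses are not known exactly. Their poses are not given: they have to be found in the camera images.
- stand: Fixed aluminium foot of the turntable, 196 mm across, on the worktop; origin under its centre at worktop height, on the upright axis about which the plate turns. Its +y axis points from the plate's axis to the pointer (left side), its -y axis to the brake (right side). Its top lies below the plate.
- turntable: White round plate with a steel edge, 224 mm across, top 67 mm above the worktop, turning about the upright axis of the stand (origin on this axis at worktop height; z up; its +x axis points from the axis to the knob). Stops 9 rad either way from knob along stand +x. It stays where it is left: its bearing's steady drag is about 0.2 N m (4.4 N at the knob).
- plate_centre (a point): Centre of the plate's top face. Feel: the rim hidden below turns with the plate; radius 85 mm, one smooth, symmetric high spot (90 mm), 0.5 rad long, elsewhere each time, at least 0.5 rad from the pointer at first. Climbing, the knob needs up to 4 N more than the drag; at the very top just the drag again; past it up to 4 N less. On the round part the drag alone.
- knob_grip (a point): Middle of the part of the finger knob that can be gripped, 92 mm above the worktop. The knob is an upright black post with a red band, 18 mm across, standing on the plate from 71 to 113 mm above the worktop, 45 mm from the plate's axis. It spins freely on its pin, so a gripper need not turn with the plate. A light grip (10 to 20 N) is enough.
- pointer: Blue housing 36 x 40 x 50 mm of the sprung pointer, fixed to the stand's left (its origin and axes are the stand's; the housing's middle is 147 mm from the axis along stand +y, its top 62 mm above the worktop). Its plunger runs on the rim under the plate along stand y; the spring presses with about 4.3 N on the round part and 10.8 N at the top of the high spot.
- brake_tip (a point): Centre of the red ball, 26 mm across, at the end of the brake lever, 105 mm above the worktop when off. The lever (80 mm from pivot to ball centre, 10 mm thick) pivots about an axis along the stand's y, 155 mm to stand -y and 10 mm to stand +x of the plate's axis, 34 mm above the worktop; off, it leans towards the stand's -x (ball centre 38 mm to -x of the pivot and 70 mm above it).
- brake (a joint): Angle of the brake lever in rad: 0 off (leaning to the stand's -x), 1.0 fully over (leaning to +x, against its stop). It stays where it is left; pushing the ball takes 1 to 2 N. Fully over it presses a pad on the plate from below and holds it.
- bowl: Blue bowl, 135 mm across, bystander; origin under its centre.
- honey: Honey jar, 63 mm across, 94 mm tall, bystander; origin under its centre.
- mug: Blue-striped mug, 101 mm tall, bystander; origin under its centre.
- spice_a: Spice jar with a black cap, 41 mm across, 105 mm tall, bystander; origin under its centre.
- spice_b: Spice jar with a black cap, 41 mm across, 105 mm tall, bystander; origin under its centre.
- jam: Jam jar, 69 mm across, 99 mm tall, bystander; origin under its centre.

How it is judged:
By the outcome, as a careful person would: the job done as asked, in the order asked, and still so for the second after the job is handed in, with the robot touching nothing.
It also fails if it takes over 72 s, if anything falls off the work surface, if the arm or the gripper's body presses on something with over 40 N, if the wrist force passes 120 N, or if a joint passes its speed limit or range.

## Working session

There is one attempt and no reset: what is moved stays moved. The work goes in short steps, Python scripts to look and compute and a tool call to move; the robot and the scene stay as the last step left them, time stands still between calls to the robot, and variables do not carry over. Pictures are saved under pics/ and viewed, at most 10 in all, crops included, and the job is handed in when it is done.

Besides the shell and the picture viewer there is one more tool, called after "Emit:" as a command line: name --pt "numbers of a row" for each row, then --argument value for the rest. play_rows: Moves the arm, as the interface text tells. Its arguments: {"type":"object","properties":{"deltas":{"type":"array"},"newtons":{"type":"number"}},"required":["deltas"]}

```bash
mkdir -p pics; python3 - <<'E'
from workcell import *
import cv2, numpy as np
np.set_printoptions(precision=4,suppress=True)
for n in ("scene","top"):
    c=get_calibration(n); print(n,c)
    im=grab_frame(n); cv2.imwrite(f"pics/{n}0.png",im[:,:,::-1])
s=observe(); print(s)
E
```

```text
scene {'fovy': 49.755330187582004, 'cx': 322.0520888448055, 'cy': 240.92578967697534, 'xyz': array([-0.308 , -0.8373,  0.7313]), 'rotation': array([-2.0727,  0.0073, -0.7371])}
top {'fovy': 52.81573840065564, 'cx': 316.15952854733587, 'cy': 244.25876904425067, 'xyz': array([0.2923, 0.0378, 1.6384]), 'rotation': array([-3.0145, -0.0007, -1.5711])}
{'clock': 0.1, 'qpos': array([-1.2752,  0.5219, -0.0363,  1.5999,  0.0212,  1.0211, -0.1128]), 'qd': array([-0.0004,  0.0001,  0.0003, -0.0023, -0.0009, -0.0007,  0.0021]), 'joint_efforts': array([  0.0034, -92.8485,   1.9842, -37.0532,   0.0181,   0.0054,
         0.    ]), 'position': array([0.2235, 0.5834, 0.2308]), 'tool_rot': array([-3.1406,  0.0001,  2.7758]), 'force': array([-0.429 ,  0.1132, -0.0355]), 'moment': array([ 0.0071, -0.0195, -0.0228]), 'finger_force': 0.0, 'grip_width': 0.08553251001103875}
```

View pics/scene0.png

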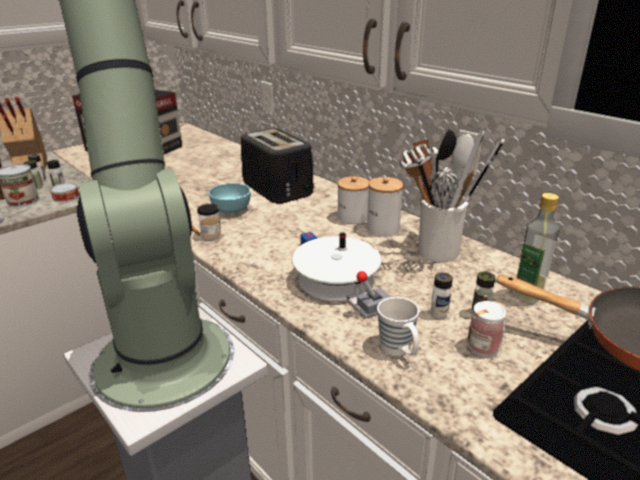

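View pics/top0.png

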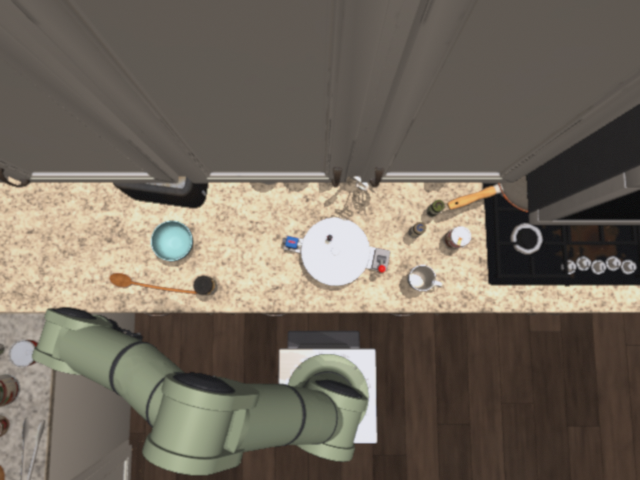

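The top view shows the plate at about (336,251), the knob at (330,238), the pointer at (292,243) and the red ball at (381,268). The scene view shows the knob at (343,241) and the ball at (362,277).

```bash
cat > h.py <<'E'
from workcell import *
import cv2, numpy as np
from scipy.spatial.transform import Rotation as Ro
np.set_printoptions(precision=4,suppress=True)
def ray(c,u,v,H=480):
    f=H/2/np.tan(np.radians(c["fovy"])/2)
    d=Ro.from_euler("xyz",c["rotation"]).as_matrix()@np.array([(u-c["cx"])/f,(v-c["cy"])/f,1])
    return np.array(c["xyz"]),d
def onz(c,u,v,z):
    o,d=ray(c,u,v); return o+d*(z-o[2])/d[2]
def two(c1,p1,c2,p2):
    o1,d1=ray(c1,*p1);o2,d2=ray(c2,*p2)
    t=np.linalg.lstsq(np.c_[d1,-d2],o2-o1,rcond=None)[0]
    a,b=o1+t[0]*d1,o2+t[1]*d2
    return (a+b)/2,np.linalg.norm(a-b)
def blob(m,box):
    x0,y0,x1,y1=box; s=np.zeros_like(m);s[y0:y1,x0:x1]=m[y0:y1,x0:x1]
    n,l,st,ce=cv2.connectedComponentsWithStats(s)
    i=1+np.argmax(st[1:,4]); return ce[i],st[i]
def show():
    s=observe(); print(s["clock"],s["position"],s["tool_rot"],"F",s["force"],"M",s["moment"],s["grip_width"],s["finger_force"])
    return s
E
python3 - <<'E'
from h import *
ct,cs=get_calibration("top"),get_calibration("scene")
t=cv2.imread("pics/top0.png");s=cv2.imread("pics/scene0.png")
ht,hs=[cv2.cvtColor(i,cv2.COLOR_BGR2HSV) for i in(t,s)]
red=lambda h:(((h[...,0]<8)|(h[...,0]>172))&(h[...,1]>170)&(h[...,2]>90)).astype(np.uint8)
blue=lambda h:((abs(h[...,0].astype(int)-112)<12)&(h[...,1]>120)).astype(np.uint8)
rt,_=blob(red(ht),(370,255,395,280)); rs,st=blob(red(hs),(350,265,375,290)); print("ball",rt,rs,st,two(ct,rt,cs,rs),onz(ct,*rt,.105))
bt,st=blob(blue(ht),(270,225,305,260)); print("pointer",bt,st,onz(ct,*bt,.062))
# plate
w=((ht[...,1]<25)&(ht[...,2]>150)).astype(np.uint8)
c,st=blob(w,(290,210,376,292)); print("plate",c,st)
cn=max(cv2.findContours(cv2.morphologyEx(w,cv2.MORPH_CLOSE,np.ones((9,9)))[205:295,285:380],cv2.RETR_EXTERNAL,cv2.CHAIN_APPROX_NONE)[0],key=cv2.contourArea)
(x,y),r=cv2.minEnclosingCircle(cn); e=cv2.fitEllipse(cn);print(x+285,y+205,r,e)
print("centre",onz(ct,e[0][0]+285,e[0][1]+205,.067))
dk=((ht[...,2]<90)).astype(np.uint8);k,st=blob(dk,(318,228,345,250));print("knob",k,st,onz(ct,*k,.108),onz(ct,*k,.113))
dk=((hs[...,2]<90)).astype(np.uint8);k2,st=blob(dk,(334,228,352,252));print("knob scene",k2,st,onz(cs,*k2,.1),two(ct,k,cs,k2))
cv2.imwrite("pics/c.png",np.hstack([cv2.resize(t[210:300,280:400],None,fx=3.3,fy=3.3,interpolation=2),cv2.resize(s[220:310,280:400],None,fx=3.3,fy=3.3,interpolation=2)]))
E
```

```text
ball [381.5 268.5] [361.5735 276.4706] [358 272   9  10  68] (array([ 0.4104, -0.1709,  0.1044]), np.float64(0.0005326420750998663)) [ 0.4105 -0.171   0.105 ]
pointer [291.3544 242.3418] [286 237  12  11  79] [0.5001 0.1182 0.062 ]
plate [335.6886 251.4917] [ 293  217   83   69 3876]
332.5 250.5 48.70841598510742 ((50.04214859008789, 46.073402404785156), (64.3156967163086, 83.40357971191406), 104.41753387451172)
centre [ 0.4706 -0.0252  0.067 ]
knob [328.9 237.9] [328 236   3   5  10] [ 0.5083 -0.0041  0.108 ] [ 0.5076 -0.004   0.113 ]
knob scene [341.9804 242.3922] [340 237   5  11  51] [ 0.4935 -0.0222  0.1   ] (array([ 0.5112, -0.0046,  0.0862]), np.float64(0.0005286068632301005))
```

View pics/c.png

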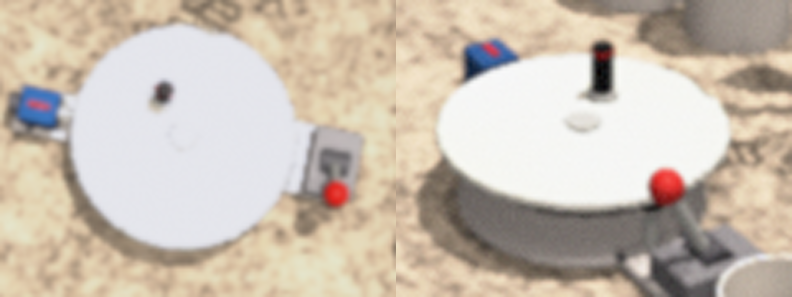

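The crops agree: the plate centre is about (0.470,-0.0255), the stand's yaw about -11.9°, and the knob about (0.509,-0.004). Pointer to ball measures 302.8 mm against 303.3 mm expected. Next I move above the knob with yaw π/2.

Emit:
play_rows --pt "-0.954 -0.894 0.02 0 0 0.5753 0" --pt "-0.954 -0.894 0.02 0 0 0.5753 0" --pt "-0.954 -0.894 0.02 0 0 0.5753 0" --pt "-0.954 -0.894 0.02 0 0 0.5753 0" --pt "-0.954 -0.894 0.02 0 0 0.5753 0" --pt "-0.954 -0.894 0.02 0 0 0.5753 0" --pt "-0.954 -0.894 0.02 0 0 0.5753 0" --pt "-0.954 -0.894 0.02 0 0 0.5753 0" --pt "-0.954 -0.894 0.02 0 0 0.5753 0" --pt "-0.954 -0.894 0.02 0 0 0.5753 0"

```text
clock: 1.1
position: [0.4423, 0.1321, 0.2237]
tool_rot: [3.141, -0.0, 1.571]
force: [-0.3, 0.7, 0.2]
grip_width: 0.0853
finger_force: 0.0
```

```bash
python3 -c "
from h import *
show()"
```

```text
1.1 [0.4423 0.1321 0.2237] [ 3.1415 -0.0001  1.5709] F [-0.2801  0.7259  0.2005] M [ 0.051  -0.0395  0.0225] 0.08525348699757676 0.0
```

Emit:
play_rows --pt "-0.27 0.13 0 0 0 0 0.3" --pt "-0.27 0.13 0 0 0 0 0.3" --pt "-0.27 0.13 0 0 0 0 0.3" --pt "-0.27 0.13 0 0 0 0 0.3" --pt "-0.27 0.13 0 0 0 0 0.3" --pt "-0.27 0.13 0 0 0 0 0.3"

```text
clock: 1.7
position: [0.5066, -0.0003, 0.2234]
tool_rot: [-3.141, -0.0, 1.572]
force: [0.2, 1.0, 0.8]
grip_width: 0.0598
finger_force: 0.0
```

```bash
python3 - <<'E'
from h import *
show()
c=get_calibration("wrist");print(c)
im=grab_frame("wrist")[:,:,::-1];cv2.imwrite("pics/w1.png",im)
hs=cv2.cvtColor(np.ascontiguousarray(im),cv2.COLOR_BGR2HSV)
red=(((hs[...,0]<8)|(hs[...,0]>172))&(hs[...,1]>150)&(hs[...,2]>60)).astype(np.uint8)
n,l,st,ce=cv2.connectedComponentsWithStats(red)
for i in range(1,n):
    if st[i,4]>30: print(st[i],ce[i],onz(c,*ce[i],.105))
E
```

```text
1.7 [ 0.5066 -0.0003  0.2234] [-3.1409 -0.0003  1.5718] F [0.1783 1.0261 0.8272] M [ 0.0231 -0.0013 -0.0014] 0.059793843370105924 0.0
{'fovy': 66.249356438181, 'cx': 314.0821877887813, 'cy': 244.27580976159194, 'xyz': array([0.5058, 0.081 , 0.3666]), 'rotation': array([ 2.8197,  0.0006, -0.0011])}
[303  55  12  33 212] [308.316   71.0236] [0.5019 0.1121 0.105 ]
```

View pics/w1.png

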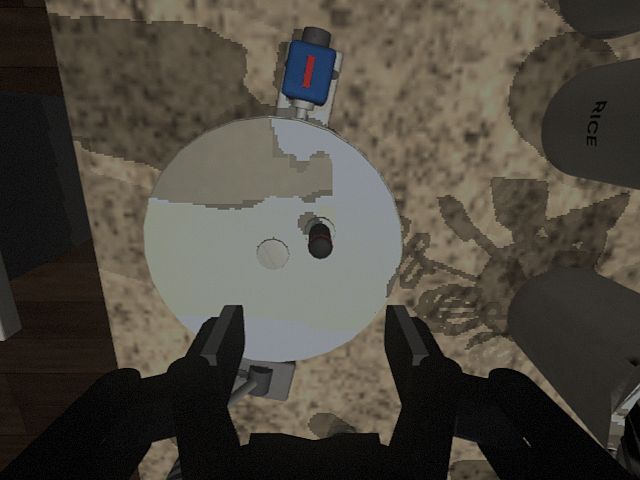

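The wrist view shows the plate cap at (272,254), the knob top at (320,247), the knob base at (319,224) and the pointer's red mark at (308,71).

```bash
python3 - <<'E'
from h import *
im=cv2.imread("pics/w1.png");c=get_calibration("wrist")
print("cap",onz(c,272,254,.07),"rim",onz(c,144,240,.067)[0],onz(c,403,240,.067)[0],onz(c,274,117,.067)[1])
m=(cv2.cvtColor(im,cv2.COLOR_BGR2HSV)[...,2]<60).astype(np.uint8)
k,st=blob(m,(295,205,345,270));print(k,st,"top",onz(c,st[0]+st[2]/2,st[1]+st[3]-12,.113),"width",[onz(c,u,247,.113)[0] for u in(st[0],st[0]+st[2])])
print("mark",onz(c,308.3,71,.062))
E
```

```text
cap [ 0.4694 -0.0264  0.07  ] rim 0.35998767819644756 0.5816144665417631 0.08475984187069409
[319.4924 240.8135] [308 221  24  38 654] top [ 0.5099 -0.0053  0.113 ] width [np.float64(0.501130751963258), np.float64(0.5186243009092182)]
mark [0.5012 0.1176 0.062 ]
```

Emit:
play_rows --pt "-0.006 0.005 0.05 0 0 0 0.4" --pt "-0.006 0.005 0.12 0 0 0 0.4" --pt "-0.006 0.005 0.19 0 0 0 0.4" --pt "-0.006 0.005 0.25 0 0 0 0.4" --pt "-0.006 0.005 0.28 0 0 0 0.4" --pt "-0.006 0.005 0.29 0 0 0 0.4" --pt "-0.006 0.005 0.29 0 0 0 0.4"

```text
clock: 2.45
position: [0.5092, -0.0034, 0.0786]
tool_rot: [-3.141, -0.0, 1.572]
force: [1.0, 0.4, 0.4]
grip_width: 0.0513
finger_force: 0.0
```

Emit:
play_rows --pt "-0.003 0.002 0.002 0 0 0 0.7" --pt "-0.003 0.002 0.002 0 0 0 1" --pt "-0.003 0.002 0.002 0 0 0 1" --pt "-0.003 0.002 0.002 0 0 0 1" --pt "-0.003 0.002 0.002 0 0 0 1" --pt "-0.003 0.002 0.002 0 0 0 1" --pt "-0.003 0.002 0.002 0 0 0 1" --pt "-0.003 0.002 0.002 0 0 0 1" --newtons 20

```text
clock: 3.25
position: [0.511, -0.0055, 0.0784]
tool_rot: [3.14, -0.0, 1.571]
force: [-1.1, 0.6, 7.7]
grip_width: 0.0174
finger_force: 22.1
```

```bash
python3 - <<'E'
from h import *
s=show()
p=s["position"]-[.470,-.026,0];print(np.hypot(*p[:2]),np.arctan2(p[1],p[0]))
# arc tables: world angle phi, moves of 0.2 rad in 5 rows
a0=0.48;R=.0452
for k in range(4): 
  a=a0+k*.2
  print(round(a,2),[[round(R*(np.sin(a+j*.04)-np.sin(a))/.5,4),round(R*(np.cos(a+j*.04)-np.cos(a))/.5,4)] for j in range(1,6)])
E
```

```text
3.25 [ 0.511  -0.0055  0.0784] [ 3.1402 -0.0003  1.5709] F [-1.0919  0.6166  7.6522] M [ 0.0191  0.2113 -0.0038] 0.017398113156745568 22.097993195056915
0.04579084106411364 0.46359977649615497
0.48 [[np.float64(0.0032), np.float64(-0.0017)], [np.float64(0.0063), np.float64(-0.0036)], [np.float64(0.0093), np.float64(-0.0056)], [np.float64(0.0122), np.float64(-0.0077)], [np.float64(0.0151), np.float64(-0.0099)]]
0.68 [[np.float64(0.0028), np.float64(-0.0023)], [np.float64(0.0054), np.float64(-0.0048)], [np.float64(0.008), np.float64(-0.0073)], [np.float64(0.0105), np.float64(-0.01)], [np.float64(0.0128), np.float64(-0.0127)]]
0.88 [[np.float64(0.0022), np.float64(-0.0028)], [np.float64(0.0044), np.float64(-0.0058)], [np.float64(0.0064), np.float64(-0.0088)], [np.float64(0.0083), np.float64(-0.0118)], [np.float64(0.0101), np.float64(-0.015)]]
1.08 [[np.float64(0.0016), np.float64(-0.0032)], [np.float64(0.0032), np.float64(-0.0065)], [np.float64(0.0045), np.float64(-0.0099)], [np.float64(0.0058), np.float64(-0.0132)], [np.float64(0.0069), np.float64(-0.0167)]]
```

Emit:
play_rows --pt "0.0032 -0.0017 0 0 0 0 1" --pt "0.0063 -0.0036 0 0 0 0 1" --pt "0.0093 -0.0056 0 0 0 0 1" --pt "0.0122 -0.0077 0 0 0 0 1" --pt "0.0151 -0.0099 0 0 0 0 1"

```text
clock: 3.75
position: [0.5066, 0.0015, 0.0785]
tool_rot: [3.139, 0.0, 1.57]
force: [3.1, -4.0, 4.2]
grip_width: 0.0172
finger_force: 21.9
```

Emit:
play_rows --pt "0.0028 -0.0023 0 0 0 0 1" --pt "0.0054 -0.0048 0 0 0 0 1" --pt "0.008 -0.0073 0 0 0 0 1" --pt "0.0105 -0.01 0 0 0 0 1" --pt "0.0128 -0.0127 0 0 0 0 1"

```text
clock: 4.25
position: [0.5005, 0.008, 0.0785]
tool_rot: [3.139, 0.0, 1.57]
force: [4.2, -2.5, 3.3]
grip_width: 0.0174
finger_force: 21.8
```

Emit:
play_rows --pt "0.0022 -0.0028 0 0 0 0 1" --pt "0.0044 -0.0058 0 0 0 0 1" --pt "0.0064 -0.0088 0 0 0 0 1" --pt "0.0083 -0.0118 0 0 0 0 1" --pt "0.0101 -0.015 0 0 0 0 1"

```text
clock: 4.75
position: [0.4931, 0.0133, 0.0785]
tool_rot: [3.138, -0.0, 1.571]
force: [5.8, -1.2, 2.8]
grip_width: 0.0172
finger_force: 21.8
```

```bash
cat >> h.py <<'E'
def tang(rows,c=(.470,-.026)):
    for x,y,fx,fy in rows:
        a=np.arctan2(y-c[1],x-c[0]);r=np.hypot(y-c[1],x-c[0])
        print("phi %.3f r %.4f ft %.2f fr %.2f"%(a,r,-fx*np.sin(a)+fy*np.cos(a),fx*np.cos(a)+fy*np.sin(a)))
E
python3 - <<'E'
from h import *
s=show(); tang([[*s["position"][:2],*s["force"][:2]]])
R=.0452
for k in range(3,20):
  a=.48+k*.2
  print(round(a,2),str([[round(float(R*(np.sin(a+j*.04)-np.sin(a))/.5),4),round(float(R*(np.cos(a+j*.04)-np.cos(a))/.5),4),0,0,0,0,1] for j in range(1,6)]).replace(" ",""))
E
```

```text
4.75 [0.4931 0.0133 0.0785] [ 3.1383 -0.      1.5706] F [ 5.7561 -1.1712  2.8466] M [-0.2816 -0.9782  0.0287] 0.01720227631034643 21.806066036224365
phi 1.040 r 0.0456 ft -5.56 fr 1.90
1.08 [[0.0016,-0.0032,0,0,0,0,1],[0.0032,-0.0065,0,0,0,0,1],[0.0045,-0.0099,0,0,0,0,1],[0.0058,-0.0132,0,0,0,0,1],[0.0069,-0.0167,0,0,0,0,1]]
1.28 [[0.001,-0.0035,0,0,0,0,1],[0.0018,-0.007,0,0,0,0,1],[0.0025,-0.0106,0,0,0,0,1],[0.003,-0.0141,0,0,0,0,1],[0.0034,-0.0177,0,0,0,0,1]]
1.48 [[0.0003,-0.0036,0,0,0,0,1],[0.0004,-0.0072,0,0,0,0,1],[0.0003,-0.0108,0,0,0,0,1],[0.0002,-0.0144,0,0,0,0,1],[-0.0002,-0.018,0,0,0,0,1]]
1.68 [[-0.0005,-0.0036,0,0,0,0,1],[-0.0011,-0.0071,0,0,0,0,1],[-0.0018,-0.0107,0,0,0,0,1],[-0.0027,-0.0142,0,0,0,0,1],[-0.0037,-0.0177,0,0,0,0,1]]
1.88 [[-0.0012,-0.0034,0,0,0,0,1],[-0.0025,-0.0068,0,0,0,0,1],[-0.0039,-0.0101,0,0,0,0,1],[-0.0055,-0.0134,0,0,0,0,1],[-0.0072,-0.0166,0,0,0,0,1]]
2.08 [[-0.0018,-0.0031,0,0,0,0,1],[-0.0038,-0.0062,0,0,0,0,1],[-0.0058,-0.0091,0,0,0,0,1],[-0.008,-0.012,0,0,0,0,1],[-0.0103,-0.0148,0,0,0,0,1]]
2.28 [[-0.0024,-0.0027,0,0,0,0,1],[-0.0049,-0.0053,0,
[... 816 characters left out ...]
.48 [[-0.0034,0.0013,0,0,0,0,1],[-0.0067,0.0027,0,0,0,0,1],[-0.01,0.0042,0,0,0,0,1],[-0.0132,0.0059,0,0,0,0,1],[-0.0163,0.0077,0,0,0,0,1]]
3.68 [[-0.0031,0.0019,0,0,0,0,1],[-0.0061,0.004,0,0,0,0,1],[-0.009,0.0061,0,0,0,0,1],[-0.0118,0.0084,0,0,0,0,1],[-0.0145,0.0108,0,0,0,0,1]]
3.88 [[-0.0026,0.0025,0,0,0,0,1],[-0.0051,0.0051,0,0,0,0,1],[-0.0076,0.0078,0,0,0,0,1],[-0.0099,0.0105,0,0,0,0,1],[-0.0121,0.0134,0,0,0,0,1]]
4.08 [[-0.0021,0.003,0,0,0,0,1],[-0.004,0.006,0,0,0,0,1],[-0.0059,0.0091,0,0,0,0,1],[-0.0076,0.0123,0,0,0,0,1],[-0.0092,0.0156,0,0,0,0,1]]
4.28 [[-0.0014,0.0033,0,0,0,0,1],[-0.0028,0.0067,0,0,0,0,1],[-0.0039,0.0101,0,0,0,0,1],[-0.005,0.0136,0,0,0,0,1],[-0.0059,0.0171,0,0,0,0,1]]
```

Emit:
play_rows --pt "0.0016 -0.0032 0 0 0 0 1" --pt "0.0032 -0.0065 0 0 0 0 1" --pt "0.0045 -0.0099 0 0 0 0 1" --pt "0.0058 -0.0132 0 0 0 0 1" --pt "0.0069 -0.0167 0 0 0 0 1"

```text
clock: 5.25
position: [0.4848, 0.017, 0.0785]
tool_rot: [3.138, -0.0, 1.571]
force: [7.7, -0.6, 1.3]
grip_width: 0.0177
finger_force: 21.9
```

Emit:
play_rows --pt "0.001 -0.0035 0 0 0 0 1" --pt "0.0018 -0.007 0 0 0 0 1" --pt "0.0025 -0.0106 0 0 0 0 1" --pt "0.003 -0.0141 0 0 0 0 1" --pt "0.0034 -0.0177 0 0 0 0 1"

```text
clock: 5.75
position: [0.4767, 0.0188, 0.0786]
tool_rot: [3.137, -0.0, 1.571]
force: [9.4, 1.6, -1.1]
grip_width: 0.0175
finger_force: 21.5
```

Emit:
play_rows --pt "0.0003 -0.0036 0 0 0 0 1" --pt "0.0004 -0.0072 0 0 0 0 1" --pt "0.0003 -0.0108 0 0 0 0 1" --pt "0.0002 -0.0144 0 0 0 0 1" --pt "-0.0002 -0.018 0 0 0 0 1"

```text
clock: 6.25
position: [0.4665, 0.019, 0.0784]
tool_rot: [3.139, -0.001, 1.571]
force: [2.1, 4.6, 9.5]
grip_width: 0.0176
finger_force: 22.4
```

The tangential force rose to about 9 N and then dropped to 2.5 N, so the high spot is near phi 1.3 to 1.6. I'll scan it finely in both directions; the mean of the two directions cancels the drag.

```bash
python3 - <<'E'
from h import *
tang([[.5066,.0015,3.1,-4.0],[.5005,.008,4.2,-2.5],[.4931,.0133,5.8,-1.2],[.4848,.017,7.7,-.6],[.4767,.0188,9.4,1.6],[.4665,.019,2.1,4.6]])
R=.0454
for sg,a0 in((-1,1.68),(1,.96)):
 for k in range(8):
  a=a0+sg*k*.09
  print(round(a,2),str([[round(float(R*(np.sin(a+sg*j*.03)-np.sin(a))/.5),4),round(float(R*(np.cos(a+sg*j*.03)-np.cos(a))/.5),4),0,0,0,0,1] for j in range(1,4)]).replace(" ",""))
E
```

```text
phi 0.644 r 0.0458 ft -5.06 fr 0.08
phi 0.840 r 0.0457 ft -4.80 fr 0.94
phi 1.039 r 0.0456 ft -5.61 fr 1.90
phi 1.239 r 0.0455 ft -7.48 fr 1.94
phi 1.422 r 0.0453 ft -9.06 fr 2.97
phi 1.648 r 0.0451 ft -2.45 fr 4.42
1.68 [[0.0003,0.0027,0,0,0,0,1],[0.0004,0.0054,0,0,0,0,1],[0.0005,0.0082,0,0,0,0,1]]
1.59 [[0.0,0.0027,0,0,0,0,1],[-0.0001,0.0054,0,0,0,0,1],[-0.0002,0.0082,0,0,0,0,1]]
1.5 [[-0.0002,0.0027,0,0,0,0,1],[-0.0005,0.0054,0,0,0,0,1],[-0.0009,0.0081,0,0,0,0,1]]
1.41 [[-0.0005,0.0027,0,0,0,0,1],[-0.001,0.0053,0,0,0,0,1],[-0.0017,0.008,0,0,0,0,1]]
1.32 [[-0.0007,0.0026,0,0,0,0,1],[-0.0015,0.0052,0,0,0,0,1],[-0.0024,0.0078,0,0,0,0,1]]
1.23 [[-0.0009,0.0026,0,0,0,0,1],[-0.002,0.0051,0,0,0,0,1],[-0.0031,0.0076,0,0,0,0,1]]
1.14 [[-0.0012,0.0025,0,0,0,0,1],[-0.0024,0.0049,0,0,0,0,1],[-0.0037,0.0073,0,0,0,0,1]]
1.05 [[-0.0014,0.0023,0,0,0,0,1],[-0.0029,0.0046,0,0,0,0,1],[-0.0044,0.0069,0,0,0,0,1]]
0.96 [[0.0015,-0.0023,0,0,0,0,1],[0.003,-0.0046,0,0,0,0,1],[0.0044,-0.0069,0,0,0,0,1]]
1.05 [[0.0013,-0.0024,0,0,0,0,1],[0.0026,-0.0048,0,0,0,0,1],[0.0037,-0.0073,0,0,0,0,1]]
1.14 [[0.0011,-0.0025,0,0,0,0,1],[0.0021,-0.005,0,0,0,0,1],[0.0031,-0.0076,0,0,0,0,1]]
1.23 [[0.0009,-0.0026,0,0,0,0,1],[0.0017,-0.0052,0,0,0,0,1],[0.0024,-0.0078,0,0,0,0,1]]
1.32 [[0.0006,-0.0026,0,0,0,0,1],[0.0012,-0.0053,0,0,0,0,1],[0.0017,-0.008,0,0,0,0,1]]
1.41 [[0.0004,-0.0027,0,0,0,0,1],[0.0007,-0.0054,0,0,0,0,1],[0.0009,-0.0081,0,0,0,0,1]]
1.5 [[0.0002,-0.0027,0,0,0,0,1],[0.0002,-0.0054,0,0,0,0,1],[0.0002,-0.0082,0,0,0,0,1]]
1.59 [[-0.0001,-0.0027,0,0,0,0,1],[-0.0003,-0.0054,0,0,0,0,1],[-0.0005,-0.0082,0,0,0,0,1]]
```

Emit:
play_rows --pt "-0.0005 -0.0036 0 0 0 0 1" --pt "-0.0011 -0.0071 0 0 0 0 1" --pt "-0.0018 -0.0107 0 0 0 0 1" --pt "-0.0027 -0.0142 0 0 0 0 1" --pt "-0.0037 -0.0177 0 0 0 0 1"

```text
clock: 6.75
position: [0.4578, 0.0173, 0.0784]
tool_rot: [3.139, -0.001, 1.571]
force: [3.1, 5.7, 7.6]
grip_width: 0.0171
finger_force: 22.2
```

Emit:
play_rows --pt "0.0008 0.0026 0 0 0 0 1" --pt "0.0015 0.0052 0 0 0 0 1" --pt "0.0023 0.0088 0 0 0 0 1"

```text
clock: 7.05
position: [0.4605, 0.018, 0.0783]
tool_rot: [-3.141, -0.001, 1.571]
force: [-7.1, 2.3, 17.8]
grip_width: 0.0173
finger_force: 23.2
```

Emit:
play_rows --pt "0.0005 0.0027 0 0 0 0 1" --pt "0.001 0.0054 0 0 0 0 1" --pt "0.0014 0.009 0 0 0 0 1"

```text
clock: 7.35
position: [0.4643, 0.0187, 0.0782]
tool_rot: [-3.14, -0.001, 1.571]
force: [-11.0, 3.2, 22.5]
grip_width: 0.0174
finger_force: 23.7
```

Emit:
play_rows --pt "0.0003 0.0027 0 0 0 0 1" --pt "0.0004 0.0054 0 0 0 0 1" --pt "0.0005 0.0082 0 0 0 0 1"

```text
clock: 7.65
position: [0.4686, 0.0192, 0.0783]
tool_rot: [-3.14, -0.001, 1.571]
force: [-8.7, 3.7, 20.0]
grip_width: 0.0175
finger_force: 23.6
```

Emit:
play_rows --pt "0.0 0.0027 0 0 0 0 1" --pt "-0.0001 0.0054 0 0 0 0 1" --pt "-0.0002 0.0082 0 0 0 0 1"

```text
clock: 7.95
position: [0.4732, 0.0191, 0.0783]
tool_rot: [-3.141, -0.001, 1.571]
force: [-5.7, 3.3, 17.1]
grip_width: 0.0178
finger_force: 23.1
```

Emit:
play_rows --pt "-0.0002 0.0027 0 0 0 0 1" --pt "-0.0005 0.0054 0 0 0 0 1" --pt "-0.0009 0.0081 0 0 0 0 1"

```text
clock: 8.25
position: [0.4778, 0.0187, 0.0783]
tool_rot: [3.141, -0.001, 1.571]
force: [-2.7, 3.9, 13.1]
grip_width: 0.0175
finger_force: 22.7
```

Emit:
play_rows --pt "-0.0005 0.0027 0 0 0 0 1" --pt "-0.001 0.0053 0 0 0 0 1" --pt "-0.0017 0.008 0 0 0 0 1"

```text
clock: 8.55
position: [0.4822, 0.0177, 0.0784]
tool_rot: [3.141, -0.001, 1.571]
force: [-0.4, 2.1, 10.3]
grip_width: 0.0173
finger_force: 22.6
```

Emit:
play_rows --pt "-0.0007 0.0026 0 0 0 0 1" --pt "-0.0015 0.0052 0 0 0 0 1" --pt "-0.0024 0.0078 0 0 0 0 1"

```text
clock: 8.85
position: [0.4858, 0.0166, 0.0783]
tool_rot: [3.141, -0.001, 1.571]
force: [-4.4, 3.6, 14.9]
grip_width: 0.0171
finger_force: 22.8
```

Emit:
play_rows --pt "-0.0009 0.0026 0 0 0 0 1" --pt "-0.002 0.0051 0 0 0 0 1" --pt "-0.0031 0.0076 0 0 0 0 1"

```text
clock: 9.15
position: [0.4895, 0.0151, 0.0783]
tool_rot: [3.141, -0.001, 1.571]
force: [-4.0, 4.7, 13.2]
grip_width: 0.0175
finger_force: 22.8
```

Emit:
play_rows --pt "-0.0012 0.0025 0 0 0 0 1" --pt "-0.0024 0.0049 0 0 0 0 1" --pt "-0.0037 0.0073 0 0 0 0 1"

```text
clock: 9.45
position: [0.4931, 0.0133, 0.0784]
tool_rot: [3.141, -0.001, 1.571]
force: [-3.4, 4.6, 13.9]
grip_width: 0.0172
finger_force: 22.8
```

Emit:
play_rows --pt "-0.0014 0.0023 0 0 0 0 1" --pt "-0.0029 0.0046 0 0 0 0 1" --pt "-0.0044 0.0069 0 0 0 0 1"

```text
clock: 9.75
position: [0.4966, 0.0111, 0.0783]
tool_rot: [3.141, -0.001, 1.571]
force: [-3.3, 3.5, 13.0]
grip_width: 0.0178
finger_force: 22.8
```

Emit:
play_rows --pt "0.0015 -0.0023 0 0 0 0 1" --pt "0.003 -0.0046 0 0 0 0 1" --pt "0.0044 -0.0069 0 0 0 0 1"

```text
clock: 10.05
position: [0.4944, 0.0125, 0.0785]
tool_rot: [3.138, 0.0, 1.57]
force: [5.7, -1.4, 5.0]
grip_width: 0.0176
finger_force: 22.0
```

Emit:
play_rows --pt "0.0013 -0.0024 0 0 0 0 1" --pt "0.0026 -0.0048 0 0 0 0 1" --pt "0.0037 -0.0073 0 0 0 0 1"

```text
clock: 10.35
position: [0.4908, 0.0145, 0.0785]
tool_rot: [3.138, -0.0, 1.571]
force: [6.4, -0.2, 5.3]
grip_width: 0.0176
finger_force: 22.0
```

Emit:
play_rows --pt "0.0011 -0.0025 0 0 0 0 1" --pt "0.0021 -0.005 0 0 0 0 1" --pt "0.0031 -0.0076 0 0 0 0 1"

```text
clock: 10.65
position: [0.487, 0.0161, 0.0785]
tool_rot: [3.138, -0.0, 1.571]
force: [5.8, 0.3, 5.6]
grip_width: 0.0176
finger_force: 22.0
```

Emit:
play_rows --pt "0.0009 -0.0026 0 0 0 0 1" --pt "0.0017 -0.0052 0 0 0 0 1" --pt "0.0024 -0.0078 0 0 0 0 1"

```text
clock: 10.95
position: [0.4837, 0.0173, 0.0785]
tool_rot: [3.137, -0.0, 1.571]
force: [10.6, -0.5, -0.1]
grip_width: 0.0171
finger_force: 21.7
```

Emit:
play_rows --pt "0.0006 -0.0026 0 0 0 0 1" --pt "0.0012 -0.0053 0 0 0 0 1" --pt "0.0017 -0.008 0 0 0 0 1"

```text
clock: 11.25
position: [0.4799, 0.0183, 0.0785]
tool_rot: [3.137, -0.0, 1.571]
force: [10.8, 0.6, 1.8]
grip_width: 0.0173
finger_force: 21.7
```

Emit:
play_rows --pt "0.0004 -0.0027 0 0 0 0 1" --pt "0.0007 -0.0054 0 0 0 0 1" --pt "0.0009 -0.0081 0 0 0 0 1"

```text
clock: 11.55
position: [0.4757, 0.0189, 0.0785]
tool_rot: [3.137, -0.0, 1.571]
force: [8.9, 1.9, 2.9]
grip_width: 0.0174
finger_force: 21.8
```

Emit:
play_rows --pt "0.0002 -0.0027 0 0 0 0 1" --pt "0.0002 -0.0054 0 0 0 0 1" --pt "0.0002 -0.0082 0 0 0 0 1"

```text
clock: 11.85
position: [0.4711, 0.0192, 0.0785]
tool_rot: [3.138, -0.001, 1.571]
force: [5.8, 4.3, 5.6]
grip_width: 0.0175
finger_force: 22.1
```

Emit:
play_rows --pt "-0.0001 -0.0027 0 0 0 0 1" --pt "-0.0003 -0.0054 0 0 0 0 1" --pt "-0.0005 -0.0082 0 0 0 0 1"

```text
clock: 12.15
position: [0.4665, 0.019, 0.0784]
tool_rot: [3.139, -0.001, 1.571]
force: [2.4, 3.5, 9.6]
grip_width: 0.0174
finger_force: 22.4
```

```bash
python3 - <<'E'
from h import *
c=np.array([.470,-.026])
f=np.array([[.4944,.0125,5.7,-1.4],[.4908,.0145,6.4,-.2],[.487,.0161,5.8,.3],[.4837,.0173,10.6,-.5],[.4799,.0183,10.8,.6],[.4757,.0189,8.9,1.9],[.4711,.0192,5.8,4.3],[.4665,.019,2.4,3.5]])
b=np.array([[.4605,.018,-7.1,2.3],[.4643,.0187,-11,3.2],[.4686,.0192,-8.7,3.7],[.4732,.0191,-5.7,3.3],[.4778,.0187,-2.7,3.9],[.4822,.0177,-.4,2.1],[.4858,.0166,-4.4,3.6],[.4895,.0151,-4,4.7],[.4931,.0133,-3.4,4.6],[.4966,.0111,-3.3,3.5]])[::-1]
print("fwd");tang(f);print("back");tang(b)
def pf(r):
    a=np.arctan2(r[:,1]-c[1],r[:,0]-c[0]);return a,-r[:,2]*np.sin(a)+r[:,3]*np.cos(a)
af,ff=pf(f);ab,fb=pf(b)
for a in np.arange(1.1,1.68,.05): print("%.2f"%a, "%.2f"%((np.interp(a,af,ff)+np.interp(a,ab,fb))/2), "drag %.2f"%((np.interp(a,ab,fb)-np.interp(a,af,ff))/2))
# all TCP positions circle fit
P=np.vstack([f,b])[:,:2];A=np.c_[2*P,np.ones(len(P))];x=np.linalg.lstsq(A,(P**2).sum(1),rcond=None)[0];print(x[:2],np.sqrt(x[2]+x[:2]@x[:2]))
print(show()["position"])
E
```

```text
fwd
phi 1.006 r 0.0456 ft -5.56 fr 1.87
phi 1.096 r 0.0455 ft -5.78 fr 2.75
phi 1.187 r 0.0454 ft -5.27 fr 2.45
phi 1.264 r 0.0454 ft -10.26 fr 2.72
phi 1.351 r 0.0454 ft -10.41 fr 2.94
phi 1.445 r 0.0453 ft -8.59 fr 3.01
phi 1.546 r 0.0452 ft -5.69 fr 4.44
phi 1.648 r 0.0451 ft -2.66 fr 3.30
back
phi 0.949 r 0.0457 ft 4.72 fr 0.92
phi 1.039 r 0.0456 ft 5.26 fr 2.24
phi 1.128 r 0.0455 ft 5.63 fr 2.53
phi 1.216 r 0.0454 ft 5.38 fr 1.85
phi 1.299 r 0.0454 ft 0.95 fr 1.92
phi 1.398 r 0.0454 ft 3.33 fr 3.38
phi 1.500 r 0.0452 ft 5.92 fr 2.89
phi 1.602 r 0.0452 ft 8.58 fr 3.97
phi 1.698 r 0.0451 ft 10.51 fr 4.57
phi 1.783 r 0.0450 ft 6.45 fr 3.75
1.10 -0.13 drag 5.64
1.15 0.04 drag 5.52
1.20 -0.34 drag 5.76
1.25 -2.89 drag 6.44
1.30 -4.67 drag 5.65
1.35 -4.11 drag 6.29
1.40 -3.04 drag 6.42
1.45 -1.89 drag 6.54
1.50 -0.55 drag 6.47
1.55 0.82 drag 6.41
1.60 2.22 drag 6.32
1.65 3.44 drag 6.11
[ 0.4708 -0.0259] 0.04513235637525243
12.15 [0.4665 0.019  0.0784] [ 3.1394 -0.0008  1.5712] F [2.4029 3.5092 9.5685] M [ 0.7545 -0.3899  0.035 ] 0.017433783566077023 22.350052893161774
[0.4665 0.019  0.0784]
```

The drag-free force crosses zero at phi ≈ 1.515, and the edges of the bump (about 1.25 and 1.77) agree with that. I'll approach from the far side and stop slowly.

Emit:
play_rows --pt "0.0002 0.0025 0 0 0 0 1" --pt "0.0004 0.005 0 0 0 0 1" --pt "0.0005 0.0075 0 0 0 0 1" --pt "0.0005 0.01 0 0 0 0 1" --pt "0.0005 0.012 0 0 0 0 1" --pt "0.0004 0.0135 0 0 0 0 1" --pt "0.0003 0.0145 0 0 0 0 1" --pt "0.0003 0.0152 0 0 0 0 1" --pt "0.0003 0.0152 0 0 0 0 1"

```text
clock: 13.05
position: [0.4727, 0.0192, 0.0783]
tool_rot: [-3.141, -0.001, 1.571]
force: [-6.2, 4.8, 16.1]
grip_width: 0.0176
finger_force: 23.1
```

```bash
python3 - <<'E'
from h import *
s=show();tang([[*s["position"][:2],*s["force"][:2]]])
E
```

```text
13.05 [0.4727 0.0192 0.0783] [-3.1411 -0.001   1.5713] F [-6.1532  4.8427 16.1234] M [0.8312 1.2867 0.0227] 0.017590992775283244 23.092765510082245
phi 1.511 r 0.0452 ft 6.43 fr 4.47
```

Emit:
play_rows --pt "0 -0.0008 0 0 0 0 1" --pt "0 -0.0008 0 0 0 0 1"

```text
clock: 13.25
position: [0.4726, 0.0191, 0.0784]
tool_rot: [3.141, -0.001, 1.571]
force: [-4.1, 3.2, 14.1]
grip_width: 0.0174
finger_force: 22.8
```

Emit:
play_rows --pt "0 -0.0008 0 0 0 0 1" --pt "0 -0.0008 0 0 0 0 1"

```text
clock: 13.45
position: [0.4725, 0.0191, 0.0784]
tool_rot: [3.141, -0.001, 1.571]
force: [-2.7, 3.1, 12.8]
grip_width: 0.017
finger_force: 22.7
```

```bash
python3 - <<'E'
from h import *
s=show();tang([[*s["position"][:2],*s["force"][:2]]])
E
```

```text
13.45 [0.4725 0.0191 0.0784] [ 3.1408 -0.0009  1.5712] F [-2.6574  3.1152 12.8275] M [0.7212 0.4419 0.0246] 0.016992836798872143 22.661919593811035
phi 1.515 r 0.0452 ft 2.83 fr 2.96
```

Emit:
play_rows --pt "0 -0.001 0 0 0 0 1" --pt "0 -0.001 -0.001 0 0 0 1" --pt "0 -0.001 -0.001 0 0 0 1"

```text
clock: 13.75
position: [0.4724, 0.0191, 0.0785]
tool_rot: [3.14, -0.001, 1.571]
force: [3.3, 3.7, 1.4]
grip_width: 0.0172
finger_force: 21.5
```

Emit:
play_rows --pt "0 0.0006 0 0 0 0 1" --pt "0 0.0006 0 0 0 0 1"

```text
clock: 13.95
position: [0.4725, 0.0191, 0.0785]
tool_rot: [3.141, -0.001, 1.571]
force: [1.1, 5.6, 5.6]
grip_width: 0.0173
finger_force: 22.0
```

```bash
python3 - <<'E'
from h import *
s=show();tang([[*s["position"][:2],*s["force"][:2]]])
E
```

```text
13.95 [0.4725 0.0191 0.0785] [ 3.1408 -0.0005  1.5713] F [1.1062 5.6436 5.5652] M [ 1.153  -0.3678  0.039 ] 0.017254835513646406 21.98888272047043
phi 1.516 r 0.0451 ft -0.80 fr 5.70
```

Emit:
play_rows --pt "0 0 0 0 0 0 0.5" --pt "0 0 0 0 0 0 0.5" --pt "0 0 0 0 0 0 0.5" --pt "0 0 0 0 0 0 0.5" --pt "0 0 -0.06 0 0 0 0.5" --pt "0 0 -0.14 0 0 0 0.5" --pt "0 0 -0.22 0 0 0 0.5" --pt "0 0 -0.28 0 0 0 0.5" --pt "0 0 -0.3 0 0 0 0.5" --pt "0 0 -0.3 0 0 0 0.5"

```text
clock: 14.95
position: [0.4725, 0.0188, 0.229]
tool_rot: [3.14, -0.001, 1.571]
force: [-0.6, -0.9, -1.4]
grip_width: 0.0424
finger_force: 0.0
```

```bash
python3 - <<'E'
from h import *
s=show();c=get_calibration("wrist")
im=np.ascontiguousarray(grab_frame("wrist")[:,:,::-1]);cv2.imwrite("pics/w2.png",im)
th=-.21;cw=np.array([.470,-.026]);R=np.array([[np.cos(th),-np.sin(th)],[np.sin(th),np.cos(th)]])
for p in((-.028,-.155),(.048,-.155)): print(cw+R@p)
m=(cv2.cvtColor(im,cv2.COLOR_BGR2HSV)[...,2]<60).astype(np.uint8)
k,st=blob(m,(250,160,350,270));print(k,st)
E
```

```text
14.95 [0.4725 0.0188 0.229 ] [ 3.1396 -0.0008  1.5711] F [-0.6082 -0.9108 -1.4232] M [0.0233 0.0156 0.0084] 0.04243987875641259 0.0
[ 0.4103 -0.1718]
[ 0.4846 -0.1876]
[313.3132 231.8809] [302 214  24  35 613]
```

View pics/w2.png

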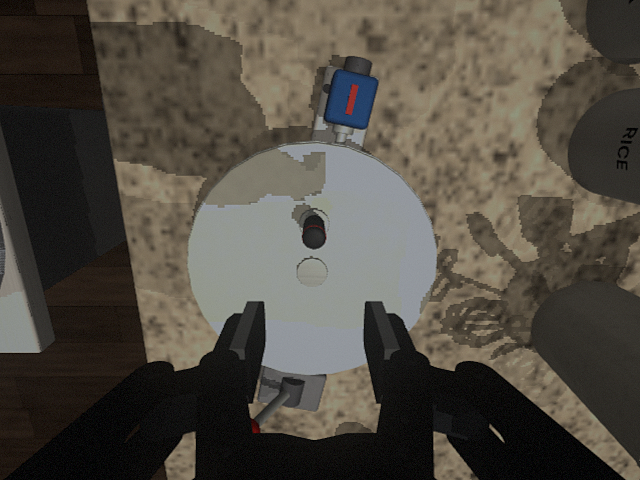

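The knob is still where I left it: its top is at about (314,238) and the cap at (312,271). Now to the brake, with the fingers shut, starting behind the ball.

Emit:
play_rows --pt "-0.364 -0.2 0 0 0 0 1" --pt "-0.364 -0.2 0 0 0 0 1" --pt "-0.364 -0.2 0 0 0 0 1" --pt "-0.364 -0.2 0 0 0 0 1" --pt "-0.364 -0.2 0 0 0 0 1" --pt "-0.364 -0.2 0 0 0 0 1" --pt "-0.364 -0.2 0 0 0 0 1" --pt "-0.364 -0.2 0 0 0 0 1"

```text
clock: 15.8
position: [0.3726, -0.1624, 0.2277]
tool_rot: [-3.141, 0.0, 1.573]
force: [-0.5, -0.8, 0.1]
grip_width: -0.0001
finger_force: 0.0
```

```bash
python3 - <<'E'
from h import *
show();c=get_calibration("wrist")
im=np.ascontiguousarray(grab_frame("wrist")[:,:,::-1]);cv2.imwrite("pics/w3.png",im)
E
```

```text
15.8 [ 0.3726 -0.1624  0.2277] [-3.1406  0.      1.5727] F [-0.4517 -0.7619  0.1256] M [ 0.0364 -0.0359 -0.0237] -7.82439578919571e-05 0.0
```

View pics/w3.png

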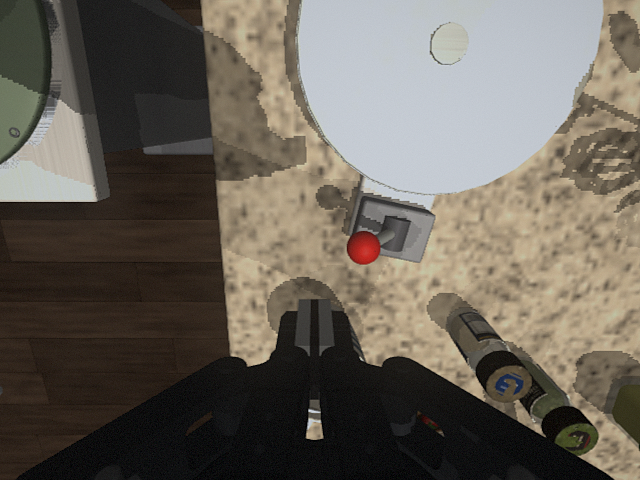

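The wrist view shows the ball at (364,248), ahead and to the right of the shut fingertips at (315,300). I'll check the ball and the mug before going down.

```bash
python3 - <<'E'
from h import *
c=get_calibration("wrist");ct=get_calibration("top")
print("ball",onz(c,364,248,.105)); print("mug",onz(ct,421,279,.1),onz(ct,408,279,.1),onz(ct,421,292,.1))
E
```

```text
ball [ 0.4096 -0.1728  0.105 ]
mug [ 0.3774 -0.2968  0.1   ] [ 0.3774 -0.2554  0.1   ] [ 0.3363 -0.2956  0.1   ]
```

Emit:
play_rows --pt "-0.014 0 0.06 0 0 0 1" --pt "-0.014 0 0.13 0 0 0 1" --pt "-0.014 0 0.2 0 0 0 1" --pt "-0.014 0 0.25 0 0 0 1" --pt "-0.014 0 0.27 0 0 0 1" --pt "-0.014 0 0.27 0 0 0 1"

```text
clock: 16.45
position: [0.3718, -0.17, 0.0924]
tool_rot: [-3.14, -0.0, 1.571]
force: [-0.6, -0.4, 0.5]
grip_width: 0.0001
finger_force: 0.0
```

Emit:
play_rows --pt "-0.003 0.013 0 0 0 0 1" --pt "-0.006 0.026 0 0 0 0 1" --pt "-0.009 0.04 0 0 0 0 1" --pt "-0.011 0.053 0 0 0 0 1" --pt "-0.014 0.066 0 0 0 0 1"

```text
clock: 16.95
position: [0.406, -0.1774, 0.0935]
tool_rot: [3.141, 0.0, 1.571]
force: [-2.2, -0.7, 1.6]
grip_width: 0.0
finger_force: 0.8
```

Emit:
play_rows --pt "-0.003 0.014 0 0 0 0 1" --pt "-0.006 0.028 0 0 0 0 1" --pt "-0.009 0.042 0 0 0 0 1" --pt "-0.012 0.056 0 0 0 0 1" --pt "-0.015 0.07 0 0 0 0 1" --pt "-0.018 0.084 0 0 0 0 1"

```text
clock: 17.55
position: [0.4476, -0.1865, 0.0931]
tool_rot: [-3.141, -0.0, 1.571]
force: [-2.1, -0.9, -1.8]
grip_width: -0.0001
finger_force: 0.8
```

Emit:
play_rows --pt "-0.001 0.006 0 0 0 0 1" --pt "-0.002 0.012 0 0 0 0 1" --pt "-0.003 0.018 0 0 0 0 1"

```text
clock: 17.85
position: [0.456, -0.1879, 0.0931]
tool_rot: [-3.141, -0.0, 1.571]
force: [-2.3, 0.1, -1.5]
grip_width: -0.0002
finger_force: 1.0
```

Emit:
play_rows --pt "-0.001 0.004 0 0 0 0 1" --pt "-0.002 0.008 0 0 0 0 1"

```text
clock: 18.05
position: [0.4592, -0.1886, 0.0929]
tool_rot: [-3.14, -0.001, 1.571]
force: [-11.9, 2.1, 3.5]
grip_width: -0.0001
finger_force: 6.3
```

Emit:
play_rows --pt "-0.001 0.004 0 0 0 0 1" --pt "-0.002 0.008 0 0 0 0 1"

```text
clock: 18.25
position: [0.4601, -0.1888, 0.0925]
tool_rot: [-3.134, -0.003, 1.57]
force: [-30.9, 8.3, 20.0]
grip_width: 0.0003
finger_force: 16.3
```

The lever is at its stop. Backing off and lifting clear.

Emit:
play_rows --pt "0.002 -0.02 0 0 0 0 1" --pt "0.006 -0.05 0 0 0 0 1" --pt "0.01 -0.08 0 0 0 0 1" --pt "0.01 -0.08 -0.06 0 0 0 1" --pt "0.01 -0.08 -0.14 0 0 0 1" --pt "0.01 -0.08 -0.22 0 0 0 1" --pt "0.01 -0.08 -0.28 0 0 0 1" --pt "0.01 -0.08 -0.3 0 0 0 1" --pt "0.01 -0.08 -0.3 0 0 0 1"

```text
clock: 19.15
position: [0.4249, -0.1849, 0.2442]
tool_rot: [3.139, 0.0, 1.571]
force: [0.8, -0.3, -1.5]
grip_width: -0.0002
finger_force: 0.0
```

```bash
python3 - <<'E'
from h import *
show();cs=get_calibration("scene")
im=np.ascontiguousarray(grab_frame("scene")[:,:,::-1]);w=np.ascontiguousarray(grab_frame("wrist")[:,:,::-1])
hs=cv2.cvtColor(w,cv2.COLOR_BGR2HSV);m=(((hs[...,0]<8)|(hs[...,0]>172))&(hs[...,1]>150)&(hs[...,2]>90)).astype(np.uint8)
b,st=blob(m,(0,0,640,330));c=get_calibration("wrist");print("ball",b,st,onz(c,*b,.105))
cv2.imwrite("pics/s4.png",np.hstack([cv2.resize(im[200:360,250:450],(400,320)),cv2.resize(w,(400,320))]))
E
```

```text
19.15 [ 0.4249 -0.1849  0.2442] [3.1385 0.     1.5712] F [ 0.7745 -0.2749 -1.4956] M [ 0.0663 -0.0249 -0.0168] -0.00024251211188118778 0.0
ball [390.6238 235.0679] [376 221  30  29 707] [ 0.4839 -0.1892  0.105 ]
```

View pics/s4.png

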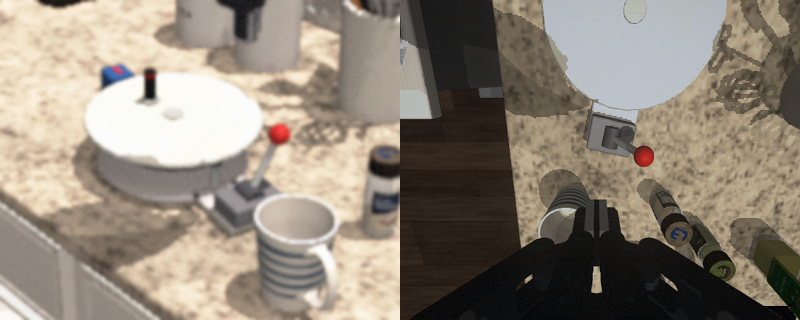

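The lever now leans to +x. The ball measures (0.484,-0.189) against (0.485,-0.188) expected for fully over, and the knob, mug and jars look undisturbed. Handing in.

```bash
python3 -c "
from workcell import *
print(job_done())"
```

```text
the job is handed in; nothing more can be done
None
```

I stopped the plate with the top of its high spot at the pointer, as near as I could feel it (within about 0.02 rad), pushed the brake lever to its stop, backed the arm clear, and handed the job in at about 19 s of the 72 s allowed.

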